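# Close and hold a pinned specimen jig

### The job

Load the grey jig: lay the flat brass dog-bone strip in the pocket between the jig's raised ends and let go of it, then pick up the blue cover by its black handle, lower it over the jig's two steel pins (the matching holes are hidden in its underside; feel for them by sliding until it drops on) and press it down against the springs until it sits flush on the raised ends. Do not let go: finish while still holding the cover pressed fully down with the gripper. Leave the other things on the bench where they are.

Things in the scene. Friction and masses are not known exactly. Their poses are not given: they have to be found in the camera images.
- jig: Grey jig fixed to the bench, 150 (its x) x 90 (its y) mm. Origin: centre of its underside, on the bench; z up. Two raised ends (|x| 37 to 75 mm, full width) have their tops 20 mm above the bench; between them is the pocket. Looks the same turned by half a turn.
- jig_pocket (a point): Centre of the pocket floor, 12 mm above the bench; axes as the jig's. The pocket is 74 mm (x) by 28 mm (y) and 8 mm deep; its side walls (20 mm above the bench) stand only at |x| 22 to 37 mm. Between them, for |x| < 22 mm, the jig is open across its whole width at the height of the pocket floor, so fingers that hold the strip by its middle find room.
- pin_a (a point): Centre of the tip of the steel pin at jig x = -60 mm, y = 0. Pin 10 mm across in a flat brass collar, standing 11 mm above the raised end (tip 31 mm above the bench), its last 3 mm tapering to 5.6 mm.
- pin_b (a point): The same for the equal pin at jig x = +60 mm, y = 0.
- jig_springs (a joint): How far the four black spring studs (10 mm across, at jig x +-60, y +-32 mm) are pressed down, in m: 0 = up, tops 5 mm above the raised ends; 0.005 = level with the raised ends. They move together; 5 N in all starts them, 10 N in all brings them level. They carry the cover's weight (about 3 N) without sinking, so a cover left alone rests 5 mm above the raised ends.
- cover_handle (a point): Blue cover plate, 150 (x) x 90 (y) x 16 mm, about 300 g, right way up on the bench, with a black bar handle on top: 56 mm long (x), 16 mm wide (y), rising 28 mm above the plate. This point: on the handle's centre line, 7 mm below its top, 37 mm above the cover's flat underside; z up. It fits the jig either way round; fully closed, this point is over the jig's centre, 57 mm above the bench.
- cover_hole (a point): Mouth of the hidden round hole in the cover's underside, 13 mm across, 12 mm deep, closed at the top, chamfered; 60 mm from the handle's centre along the cover's +x.
- cover_slot (a point): Mouth of the hidden slot in the cover's underside, 19 mm (cover's x) by 13 mm, 12 mm deep, closed at the top, chamfered; 60 mm from the handle's centre along the cover's -x.
- strip_center (a point): Centre (half-way up) of the flat brass dog-bone strip, 70 (x) x 24 (y) x 7 mm, 70 g: two 18 mm long ends 24 mm wide and a middle 14 mm wide and 34 mm long. x along its length, z up. Lies flat on the bench at the start; either way round is right in the pocket.
- mount_specimen_12: Bystander: dark green round resin specimen mount, 30 mm across, 19 mm high. Origin: centre of its underside.
- mount_specimen_13: Bystander: dark red round resin specimen mount, 30 mm across, 13 mm high. Origin: centre of its underside.
- bullseye_level: Bystander: white round bubble level with a green top, 38 mm across, 10 mm high. Origin: centre of its underside.
- test_block_round: Bystander: light grey round metal test block, 55 mm across, 11 mm high. Origin: centre of its underside.
Things that resemble listed ones, but are neither listed nor needed, are in the scene too. What is meant by the part that bears strip_center is not pink, turquoise or white, and is the smaller of those in its own colour.

How it is judged:
On the way, in this order (a step that is already met when the one before it is completed fails the run):
1. the strip lies flat in the jig's pocket, let go, before the cover is on (x of strip_center in the frame of jig_pocket between -0.0035 and 0.0035 m and y of strip_center in the frame of jig_pocket between -0.0035 and 0.0035 m and z of strip_center in the frame of jig_pocket between 0.0015 and 0.0055 m and angle between strip_center's own z axis and vertical below 0.08 rad and angle between the x axis of strip_center and the x axis of jig, either way round below 0.15 rad and contact force between the fingers and strip below 0.1 N and horizontal distance between cover_handle and jig_pocket above 0.1 m), for 0.2 s.
2. the cover has dropped over both pins (x of cover_handle in the frame of jig between -0.003 and 0.003 m and y of cover_handle in the frame of jig between -0.003 and 0.003 m and angle between the x axis of cover_handle and the x axis of jig, either way round below 0.06 rad and z of cover_handle in the frame of jig below 0.0645 m), for 0.1 s.
At the end, for the whole second after the job is handed in: Cover over both pins (3 mm, 0.06 rad, level to 0.03 rad), held within 1.5 mm of flush by fingers still on it (over 2 N), the studs pressed at least 4 mm; strip flat in the pocket within 3.5 mm of its centre, 0.15 rad (x of cover_handle in the frame of jig between -0.003 and 0.003 m and y of cover_handle in the frame of jig between -0.003 and 0.003 m and angle between the x axis of cover_handle and the x axis of jig, either way round below 0.06 rad and z of cover_handle in the frame of jig below 0.0585 m and angle between cover_handle's own z axis and vertical below 0.03 rad and value of joint jig_springs above 0.004 m and contact force between the fingers and cover above 2 N and x of strip_center in the frame of jig_pocket between -0.0035 and 0.0035 m and y of strip_center in the frame of jig_pocket between -0.0035 and 0.0035 m and z of strip_center in the frame of jig_pocket between 0.0015 and 0.0055 m and angle between strip_center's own z axis and vertical below 0.08 rad and angle between the x axis of strip_center and the x axis of jig, either way round below 0.15 rad); the arm keeps its last pose, push and grip.
It fails at once if a bystander is moved more than 20 mm (distance of any of mount_specimen_12, mount_specimen_13, bullseye_level, test_block_round from where it was at the start of the episode above 0.02 m).
It also fails if it takes over 58 s, if anything falls off the work surface, if the arm or the gripper's body presses on something with over 40 N, if the wrist force passes 120 N, or if a joint passes its speed limit or range.

### The arm

A 7-joint arm with a two-finger parallel gripper is mounted at the origin on a cart in front of the work surface, level with it; the furniture and walls round the work are solid. World frame = base frame: x ahead of the robot, y to its left, z up, the work surface at z = 0. Lengths are in m, angles in rad, forces in N, time in s.
With the tool pointing down it reaches from about 0.4 to 0.9 m from the base axis. Payload 5.5 kg.
Tool frame: the origin (TCP) lies midway between the tips of the shut fingers; the grasp point (between the pads) lies 19 mm behind it (manip.grip_depth is the distance from the TCP to the grasp point, in m); z points along the fingers, y is the line along which they close (so a half turn about z gives the same grasp; the last joint's range is limited). The gripper opens to 92 mm and grips with 3 to 60 N. Pads are 19 mm wide; open, the fingers measure 130 mm over their backs; the gripper's body (75 mm by 190 mm) begins 47 mm behind the grasp point.
Start: joints at [1.42, 0.501, -0.427, 1.55, 0.221, 1.138, -0.21], TCP at [0.261, -0.595, 0.227] pointing down, gripper open.
Joint ranges: [-2.88, 2.88], [-0.31, 2.03], [-1.54, 1.56], [0.2, 2.42], [-1.41, 4.55], [0.19, 2.02], [-2.57, 2.57]. Speed limits (rad/s): [2.57, 2.57, 3.14, 3.14, 3.14, 3.14, 3.14].

### API

Orientations are given as a unit quaternion [x, y, z, w].
In Python, from bench import manip, effector, viewer gives the robot as it stands. Calls block until the motion is done:
- manip.move_pose(position, orientation): joint-space move of the TCP to a pose.
- manip.servo_line(position, ori=None, vel=0.15): straight line of the TCP; ori=None keeps the orientation; vel is the mean speed in m/s.
- manip.movej(angles): joint-space move.
- effector.open_jaws() and effector.close(f_grip=None): open the fingers fully, or close them until they stop; f_grip is the grip in N (None keeps the last).
- manip.sleep(seconds).
- manip.solve_ik(position, orientation): joint angles nearest the present ones, or None.
- viewer.get_image(name): name is "scene" or "side" or "wrist"; returns the picture (420x560x3 uint8, red, green, blue); there is no depth.
- viewer.get_calibration(name): a dict with "vfov" (degrees; the focal length in pixels is half the picture's height over the tangent of half this angle, whatever the lens; pixels are square), "cx", "cy" (the principal point, pixels), "dist_coeffs" ([k1, k2, p1, p2, k3] as OpenCV has them; the pictures are not rectified), "eye" and "attitude" of the camera in the world. Camera axes: x right, y down, z forward; pixel columns grow to the right and rows downward; lengths in m; the calibration is good to about 2 mm. A picture is of the moment at which its call begins: read the wrist's pose just before it. get_calibration takes no time and is no camera call; for the wrist camera it gives the pose at the moment of the call.
A pose or a line that the arm cannot do raises manip.PlanningError and nothing moves.
- manip.hand_in(): hands the job in; it is judged then, once.
Readings, each from a call of its own:
- manip.current_clock(): time.
- manip.current_q(): joint angles.
- manip.current_joint_velocities(): joint speeds.
- manip.current_tau(): joint torques, N m.
- manip.current_tool_pos(): TCP position.
- manip.current_tcp_rot(): TCP orientation.
- manip.current_force(): force on the tool from outside, world axes, zero at the start.
- manip.current_wrist_torque(): the same for the moment, N m.
- manip.current_finger_gap(): finger opening in m.
- manip.current_gripper_force(): force on a finger pad.
Only numpy, scipy, OpenCV 4.12 (cv2) and the standard library are available. Lean on these libraries where they do the work, as an engineer would, in place of code of your own. Each camera call takes 0.05 s, during which the arm holds its last target. There are 200 camera calls.

## Working session

There is one attempt and no reset: what is moved stays moved. The work goes in short steps, each a Python script; the robot and the scene stay as the last script left them, time stands still between calls to the robot, and variables do not carry over. Pictures are saved under pics/ and viewed, at most 10 in all, crops included, and the job is handed in when it is done.

```bash
mkdir -p pics; ls; python3 - <<'E'
from bench import manip, viewer
import cv2, numpy as np
ims=[]
for n in ["scene","side","wrist"]:
    im=viewer.get_image(n); cv2.imwrite(f"pics/{n}0.png",im[:,:,::-1]); 
    print(n,{k:np.round(v,4).tolist() for k,v in viewer.get_calibration(n).items()})
print(manip.current_clock(), manip.current_tcp_rot(), manip.grip_depth)
E
```

```text
pics
scene {'vfov': 43.2707, 'cx': 269.579, 'cy': 214.0663, 'dist_coeffs': [-0.073, 0.0, 0.0, 0.0, 0.0], 'eye': [-0.4606, 0.5514, 0.6777], 'attitude': [-0.433, 0.7354, -0.4567, 0.2512]}
side {'vfov': 43.5531, 'cx': 274.596, 'cy': 218.1571, 'dist_coeffs': [-0.0896, 0.0, 0.0, 0.0, 0.0], 'eye': [0.2264, -0.8976, 0.8326], 'attitude': [0.8938, -0.1528, 0.0767, -0.4145]}
wrist {'vfov': 64.6007, 'cx': 278.16, 'cy': 214.5433, 'dist_coeffs': [-0.0636, 0.0, 0.0, 0.0, 0.0], 'eye': [0.3321, -0.564, 0.3839], 'attitude': [0.8286, -0.5414, -0.0786, 0.1187]}
0.15 [ 9.78669592e-01  2.05439152e-01 -1.16772375e-04 -7.55336925e-04] 0.0188
```

View pics/scene0.png

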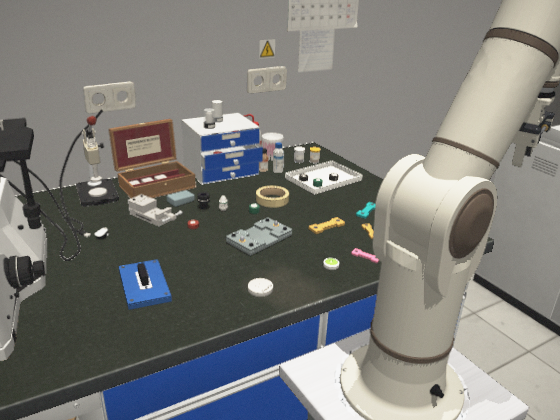

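View pics/side0.png

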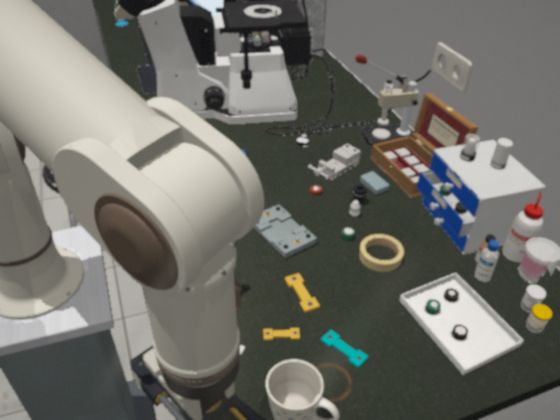

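The scene view shows the jig at (259,235), the cover at (145,282) with its handle at (143,272), a large brass strip at (326,226) and a small one partly hidden at (370,231). The side view shows the large brass strip at (302,292), the small one at (281,334), a turquoise one at (345,348) and the jig at (283,230). The candidates for the strip are the two brass ones plus the turquoise and pink ones. I expect the small brass one at side (281,334), and I'll check its size.

```bash
cat > h.py <<'E'
import cv2, numpy as np
from scipy.spatial.transform import Rotation as R
from bench import manip, effector, viewer
def K(c,h=420):
    f=h/2/np.tan(np.radians(c["vfov"])/2); return np.array([[f,0,c["cx"]],[0,f,c["cy"]],[0,0,1.]])
def cast(c,px,z):
    p=cv2.undistortPoints(np.array(px,float).reshape(-1,1,2),K(c),np.array(c["dist_coeffs"],float)).reshape(-1,2)
    d=R.from_quat(c["attitude"]).apply(np.c_[p,np.ones(len(p))]); e=np.array(c["eye"])
    return e+d*((z-e[2])/d[:,2])[:,None]
def proj(c,P):
    r=R.from_quat(c["attitude"]).inv(); v=r.as_rotvec(); t=-r.apply(c["eye"])
    return cv2.projectPoints(np.array(P,float).reshape(-1,1,3),v,t,K(c),np.array(c["dist_coeffs"],float))[0].reshape(-1,2)
def blobs(im,lo,hi,amin=60):
    m=cv2.inRange(cv2.cvtColor(im,cv2.COLOR_RGB2HSV),np.array(lo),np.array(hi))
    cs=cv2.findContours(m,cv2.RETR_EXTERNAL,cv2.CHAIN_APPROX_NONE)[0]
    return sorted([c for c in cs if cv2.contourArea(c)>amin],key=cv2.contourArea,reverse=True)
def rect(c,cnt,z):   # metric min-area rectangle of a contour cast on plane z
    P=cast(c,cnt.reshape(-1,2),z)[:,:2]
    (x,y),(w,h),_=cv2.minAreaRect((P*1000).astype(np.float32)); b=cv2.boxPoints(cv2.minAreaRect((P*1000).astype(np.float32)))
    e=[b[1]-b[0],b[2]-b[1]]; e=max(e,key=np.linalg.norm)
    return np.array([x,y])/1000,max(w,h),min(w,h),np.arctan2(e[1],e[0])
E
python3 - <<'E'
from h import *
def rd(n): return cv2.imread(f"pics/{n}0.png")[:,:,::-1].copy()
for n in ["scene","side"]:
    c=viewer.get_calibration(n); im=rd(n)
    print(n)
    for nm,lo,hi,z in [("yellow",(15,130,90),(30,255,255),.007),("blue",(100,140,60),(125,255,255),.016),("grey",(75,15,70),(105,90,200),.02)]:
        for b in blobs(im,lo,hi)[:6]:
            print(nm,cv2.boundingRect(b),cv2.contourArea(b),*[np.round(v,3) for v in rect(c,b,z)])
E
```

```text
scene
yellow (309, 217, 36, 17) 216.0 [ 0.539 -0.221] 108.109 44.441 -1.49
yellow (261, 42, 12, 14) 75.5 [ 2.943 -1.423] 548.118 73.882 -0.581
yellow (362, 224, 11, 15) 62.0 [ 0.461 -0.299] 76.796 25.392 -0.533
blue (103, 315, 216, 105) 7242.0 [0.178 0.248] 439.988 81.326 -1.571
blue (169, 376, 139, 44) 3034.0 [0.101 0.265] 217.565 94.252 1.076
blue (119, 260, 52, 49) 1390.5 [0.492 0.299] 169.627 90.087 -0.15
blue (326, 295, 50, 50) 1368.5 [ 0.179 -0.027] 184.203 79.546 -1.555
blue (203, 148, 60, 34) 1168.5 [ 1.026 -0.187] 298.097 199.588 -0.469
blue (202, 129, 57, 22) 543.5 [ 1.25  -0.288] 287.085 147.496 1.512
grey (166, 191, 29, 16) 262.5 [0.848 0.074] 84.026 77.817 -1.378
side
yellow (284, 273, 36, 40) 577.0 [ 0.537 -0.221] 108.329 39.953 -1.509
yellow (263, 327, 38, 14) 362.0 [ 0.46 -0.31] 71.895 29.572 -0.293
yellow (532, 303, 21, 18) 252.0 [ 0.988 -0.442] 46.031 42.208 0.07
yellow (450, 112, 26, 17) 79.0 [1.301 0.287] 108.974 21.324 -1.5
blue (417, 174, 49, 76) 847.5 [ 0.964 -0.087] 292.418 64.183 1.522
blue (450, 185, 28, 30) 355.5 [ 1.055 -0.077] 115.811 52.501 1.525
blue (431, 154, 20, 29) 246.5 [1.064 0.069] 133.82 43.91 1.138
blue (489, 240, 9, 10) 62.5 [ 1.009 -0.243] 34.487 18.45 0.922
grey (360, 170, 30, 24) 409.0 [0.856 0.063] 88.109 65.531 -1.377
grey (255, 213, 38, 20) 136.0 [ 0.551 -0.007] 98.469 31.568 0.264
grey (288, 221, 28, 25) 100.0 [ 0.6   -0.063] 82.721 40.729 -1.134
grey (127, 382, 17, 15) 93.0 [ 0.17  -0.352] 38.705 18.109 -0.962
grey (280, 245, 27, 12) 73.0 [ 0.561 -0.108] 61.652 20.701 0.278
```

```bash
python3 - <<'E'
import cv2
a=cv2.imread("pics/side0.png")[195:380,220:420]; cv2.imwrite("pics/c1.png",cv2.resize(a,None,fx=3,fy=3,interpolation=cv2.INTER_CUBIC))
E
```

```text
(no output)
```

View pics/c1.png

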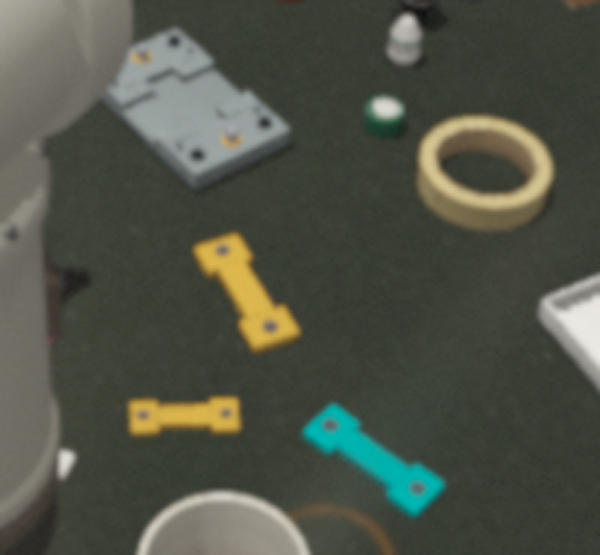

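The smaller brass strip, measured at 72 mm long, is at about (0.46, -0.31) with yaw -0.29. In the crop it sits at (185,415), and the larger one, 108 mm long, is at (245,290). A mug stands close to it, so I'll look from above with the wrist camera.

```bash
cat >> h.py <<'E'
def down(th): return [float(np.cos(th/2)),float(np.sin(th/2)),0.,0.]
def shot(name,n="wrist"):
    c=viewer.get_calibration(n); im=viewer.get_image(n); cv2.imwrite(f"pics/{name}.png",im[:,:,::-1])
    import pickle; pickle.dump(c,open(f"pics/{name}.pkl","wb")); return im,c
E
python3 - <<'E'
from h import *
c=viewer.get_calibration("side")
for z in (0,.08,.1): print("mug",z,cast(c,[[295,385]],z).round(3))
c=viewer.get_calibration("wrist"); t=R.from_quat(manip.current_tcp_rot())
print("cam in tool",t.inv().apply(np.array(c["eye"])-manip.current_tool_pos()), t.inv().apply(R.from_quat(c["attitude"]).as_matrix().T).round(3))
th=-0.29
for T in (th,th+np.pi,):
  q=manip.solve_ik([.46,-.31,.2],down(T)); print(T,q)
manip.move_pose([.40,-.29,.26],down(th))
print(manip.current_clock()); shot("w1")
for T in (0.3,-1.27,1.87): print(T, manip.solve_ik([.565,-.045,.2],down(T)))
manip.move_pose([.50,-.03,.26],down(-0.29))
print(manip.current_clock()); shot("w2")
a=cv2.imread("pics/w1.png"); b=cv2.imread("pics/w2.png"); cv2.imwrite("pics/w12.png",cv2.resize(np.vstack([a,b]),None,fx=.71,fy=.71,interpolation=cv2.INTER_AREA))
E
```

```text
mug 0 [[ 0.445 -0.421  0.   ]]
mug 0.08 [[ 0.424 -0.467  0.08 ]]
mug 0.1 [[ 0.419 -0.478  0.1  ]]
cam in tool [ 0.0772713   0.00024228 -0.15793008] [[-0.001  1.     0.   ]
 [-0.959 -0.001 -0.282]
 [-0.282 -0.     0.959]]
-0.29 [ 0.89460338  0.35921131 -0.43088128  1.82022283  0.17542795  0.99962995
 -1.46811692]
2.851592653589793 [ 1.31232085  0.51836893 -1.00668275  1.8075864   0.4914488   1.09135664
  1.40978311]
1.425
0.3 [ 0.58649129  0.43609121 -0.70791956  1.78403479  0.32396186  1.04088633
 -1.51224808]
-1.27 [-0.50298327  0.41320989  0.68256675  1.82107588 -0.30302825  1.01371894
 -2.53998634]
1.87 [ 0.71582665  0.49599826 -0.89464681  1.78019371  0.43521642  1.07681269
 -0.03320704]
2.55
```

View pics/w12.png

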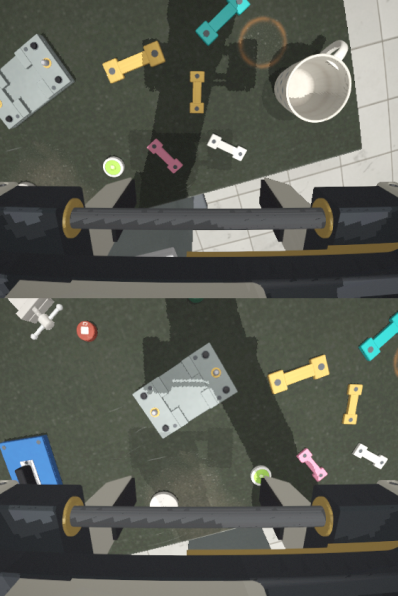

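The top half (w1) shows the small brass strip at (197,92), with the mug at (312,88) about 120 mm away, so the gripper has room. The bottom half (w2) shows the jig at (185,390), with its pins at about (216,372) and (154,411).

```bash
cat > m.py <<'E'
from h import *
import pickle
ld=lambda n:(cv2.imread(f"pics/{n}.png")[:,:,::-1].copy(),pickle.load(open(f"pics/{n}.pkl","rb")))
for n in ("w1","w2"):
    im,c=ld(n)
    for b in blobs(im[:250],(15,110,60),(32,255,255))[:4]:
        print(n,"yel",cv2.boundingRect(b),cv2.contourArea(b),*[np.round(v,4) for v in rect(c,b,.007)])
im,c=ld("w2")
for b in blobs(im[:250],(60,8,75),(110,80,235),800)[:3]:
    print("grey",cv2.boundingRect(b),cv2.contourArea(b),*[np.round(v,4) for v in rect(c,b,.02)])
hsv=cv2.cvtColor(im,cv2.COLOR_RGB2HSV)
for b in blobs(im[60:200,180:340],(12,70,60),(32,255,255),6): 
    m=b.reshape(-1,2)+[180,60]; (x,y),r=cv2.minEnclosingCircle(m.astype(np.float32)); print("collar",x,y,r,cast(c,[[x,y]],.0205).round(4))
for b in blobs(im[60:220,150:360],(0,0,0),(180,255,45),15):
    m=b.reshape(-1,2)+[150,60]; (x,y),r=cv2.minEnclosingCircle(m.astype(np.float32)); print("stud",x,y,r,cv2.contourArea(b),cast(c,[[x,y]],.025).round(4))
im,c=ld("w1")
print("mug edge", cast(c,[[275/.71,85/.71],[283/.71,105/.71]],0))
a=cv2.resize(cv2.imread("pics/w2.png")[50:210,170:350],None,fx=3,fy=3,interpolation=cv2.INTER_CUBIC); cv2.imwrite("pics/c2.png",a)
E
python3 m.py
```

```text
w1 yel (144, 57, 89, 61) 2115.5 [ 0.5374 -0.2208] 101.6655 36.1289 -1.5076
w1 yel (267, 100, 21, 60) 930.0 [ 0.46   -0.3072] 69.6718 24.402 -0.2998
w1 yel (341, 25, 36, 24) 83.5 [ 0.5381 -0.4246] 45.739 10.0617 -1.3167
w2 yel (377, 79, 87, 56) 1971.5 [ 0.5374 -0.2204] 102.7574 35.5247 -1.5077
w2 yel (481, 121, 30, 57) 913.0 [ 0.4609 -0.305 ] 70.3949 27.9357 -0.3047
w2 yel (298, 98, 13, 14) 124.0 [ 0.5792 -0.0873] 14.8395 14.2097 -0.2789
grey (187, 62, 148, 136) 9881.0 [ 0.5634 -0.0284] 150.5634 90.6423 -1.3021
collar 303.6041564941406 104.22916412353516 7.254477500915527 [[ 0.5794 -0.0858  0.0205]]
collar 218.0 160.0 6.708303928375244 [[0.5477 0.0291 0.0205]]
mug edge [[ 0.43364166 -0.44003601  0.        ]
 [ 0.39615193 -0.44667067  0.        ]]
```

View pics/c2.png

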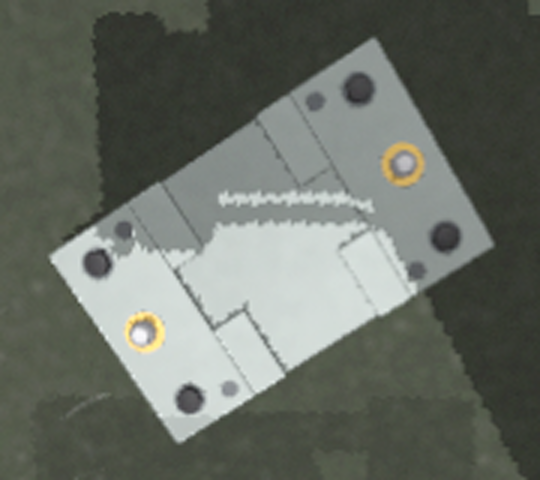

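The collars and the grey outline agree on the jig: centre (0.5635, -0.0284), yaw -1.302, 150.6 x 90.6 mm, pins 119 mm apart. In the crop the pins are at (403,163) and (143,332). The strip measures 69.7 x 24.4 mm. I'll grasp it now.

```bash
python3 - <<'E'
from h import *
th=-0.30+np.pi; s=[.460,-.3070]
manip.move_pose([*s,.10],down(th))
im,c=shot("w3")
for b in blobs(im,(15,110,60),(32,255,255))[:4]: print(cv2.boundingRect(b),cv2.contourArea(b),*[np.round(v,4) for v in rect(c,b,.007)])
manip.servo_line([*s,.003]); print(manip.current_tool_pos(),manip.current_force())
effector.close(20); print("gap",manip.current_finger_gap(),manip.current_gripper_force())
manip.servo_line([*s,.10]); print("gap",manip.current_finger_gap(),manip.current_clock())
im,c=shot("w4"); p=np.array(manip.current_tool_pos()); t=R.from_quat(manip.current_tcp_rot())
for b in blobs(im,(15,110,60),(32,255,255))[:4]:
    P=t.inv().apply(cast(c,b.reshape(-1,2),p[2]+.004)-p); print(cv2.boundingRect(b),cv2.contourArea(b),P.min(0).round(4),P.max(0).round(4))
E
```

```text
(263, 342, 297, 20) 2446.0 [ 0.6248 -0.2224] 285.8005 15.0155 1.2702
(261, 171, 32, 86) 2008.0 [ 0.4591 -0.3073] 69.9654 23.8683 -0.3023
(402, 232, 61, 48) 1269.5 [ 0.5334 -0.1908] 46.0613 37.0157 -1.209
(440, 279, 30, 57) 758.0 [ 0.5873 -0.1818] 60.3851 24.6066 -0.0616
[ 0.46043428 -0.30678762  0.00304546] [ 0.26575531 -0.78815142  0.45073831]
gap 0.01337158787935536 19.999890625476837
gap 0.013460627835607187 8.1417
(254, 202, 50, 92) 3178.0 [-0.0129 -0.0117 -0.004 ] [ 0.0361  0.0123 -0.0039]
(100, 347, 334, 15) 2896.5 [-0.0569 -0.1024 -0.0041] [-0.0476  0.0891 -0.0041]
(392, 234, 74, 47) 1834.0 [-0.0061  0.0584 -0.004 ] [ 0.0196  0.0979 -0.0039]
(307, 280, 9, 58) 264.0 [-0.0403  0.0153 -0.0041] [-0.0054  0.0203 -0.004 ]
```

View pics/w4.png

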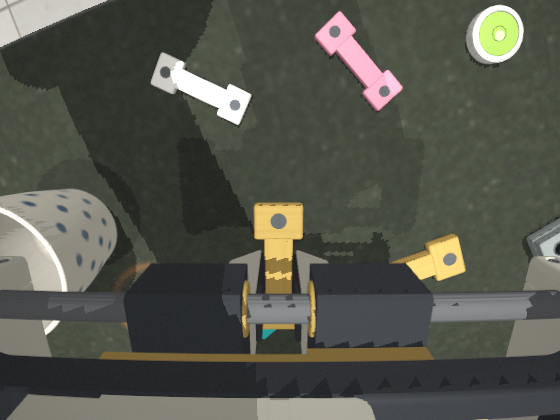

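The view shows the strip held by its middle, with its near end at (279,221), and the gap of 13.4 mm matches the 14 mm width. Both views put the strip's centre 1.1 mm towards tool +x. I'll place it with that offset and re-measure the jig on the way.

```bash
python3 - <<'E'
from h import *
th=-1.302+np.pi; J=np.array([.5635,-.0284]); ux=np.array([np.cos(th),np.sin(th)])
manip.move_pose([*(J-.0011*ux),.13],down(th))
im,c=shot("w5")
H,W=340,560
for b in blobs(im[:H],(12,70,60),(32,255,255),25):
    (x,y),r=cv2.minEnclosingCircle(b.reshape(-1,2).astype(np.float32)); print("collar",round(x),round(y),round(r,1),cast(c,[[x,y]],.0205).round(4),J+.06*ux)
for b in blobs(im[:H],(60,8,75),(110,80,235),800)[:3]:
    print("grey",cv2.boundingRect(b),cv2.contourArea(b),*[np.round(v,4) for v in rect(c,b,.02)])
print(manip.current_tool_pos(),manip.current_tcp_rot(),manip.current_clock(),manip.current_force())
E
```

```text
collar 278 246 48.7 [[ 0.5726 -0.0599  0.0205]] [0.54756573 0.02944548]
collar 312 308 28.5 [[ 0.6182 -0.1113  0.0205]] [0.54756573 0.02944548]
collar 278 136 10.1 [[0.5472 0.0296 0.0205]] [0.54756573 0.02944548]
collar 245 308 28.6 [[ 0.5592 -0.1275  0.0205]] [0.54756573 0.02944548]
collar 278 326 16.2 [[ 0.5936 -0.1381  0.0205]] [0.54756573 0.02944548]
grey (220, 116, 116, 148) 12452.0 [ 0.5596 -0.0158] 124.1984 90.6267 -1.303
grey (93, 292, 148, 48) 4720.5 [ 0.4907 -0.1564] 137.6257 51.3371 0.2748
grey (316, 292, 145, 48) 4676.5 [ 0.69   -0.1027] 133.7427 50.8116 0.2814
[ 0.56332424 -0.03106985  0.12925205] [ 6.06468874e-01  7.95106887e-01 -6.27476494e-04 -3.85978578e-04] 9.4833 [ 0.19709183  0.00800882 -0.80496199]
```

View pics/w5.png

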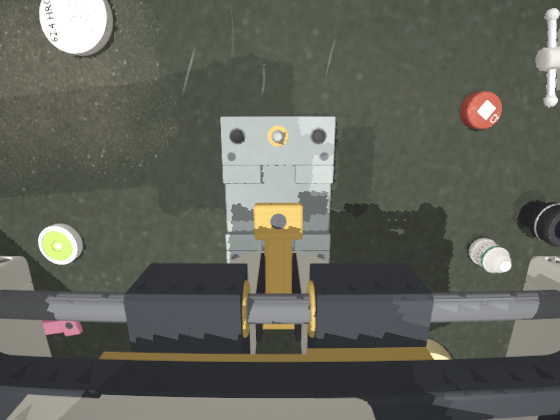

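The near pin is at (278,136), within 0.4 mm of where I expected it, and the strip is lined up with the pocket. The TCP is about 1.6 mm off its command, so I'll correct that while lowering.

```bash
cat >> h.py <<'E'
def goto(xy,z,ori=None,vel=.1,n=2):   # line with steady-state correction of the command
    g=np.array([*xy,z]); cmd=g.copy()
    for i in range(n):
        manip.servo_line(cmd.tolist(),ori,vel); manip.sleep(.2); e=g-manip.current_tool_pos(); cmd=cmd+e
        if np.linalg.norm(e)<4e-4: break
    return e
E
python3 - <<'E'
from h import *
th=-1.302+np.pi; J=np.array([.5634,-.0283]); ux=np.array([np.cos(th),np.sin(th)]); uy=np.array([np.sin(th),-np.cos(th)])
g=J-.0011*ux
print(goto(g,.034,down(th),n=3)*1e3, manip.current_force())
f0=np.array(manip.current_force())
for z in (.022,.018,.0155):
    manip.servo_line([*g,z],down(th),.05); manip.sleep(.1); e=manip.current_tool_pos()-np.array([*g,z]); print(z,(e*1e3).round(2),(manip.current_force()-f0).round(2))
print(manip.current_clock())
E
```

```text
[ 0.01551083 -0.01414826  0.00795509] [-0.70026498  0.01614607 -1.47510596]
0.022 [-0.04  0.13 -0.11] [ 0.85 -0.35  0.78]
0.018 [ 0.03  0.04 -0.  ] [0.9  0.55 0.37]
0.0155 [-0.03  0.01 -0.03] [0.89 0.46 0.41]
12.8833
```

```bash
python3 - <<'E'
from h import *
th=-1.302+np.pi; J=np.array([.5634,-.0283]); ux=np.array([np.cos(th),np.sin(th)]); uy=np.array([np.sin(th),-np.cos(th)])
effector.open_jaws(); manip.sleep(.2); print(manip.current_finger_gap())
g=J-.0011*ux
manip.servo_line([*g,.09],down(th),.15)
manip.servo_line([*(J-.06*ux),.16],down(th),.3); manip.sleep(.2)
im,c=shot("w6")
for b in blobs(im[:340],(15,110,60),(32,255,255),25):
    o=rect(c,b,.019); d=o[0]-J
    print("strip?",cv2.boundingRect(b),cv2.contourArea(b),"jig x,y mm",np.round([d@ux*1e3,d@uy*1e3],2),np.round(o[1:],3))
for b in blobs(im[:340],(60,8,75),(110,80,235),800)[:2]:
    print("grey",*[np.round(v,4) for v in rect(c,b,.02)])
# cover
manip.move_pose([.45,.27,.22],down(-.15+np.pi/1)) if manip.solve_ik([.45,.27,.22],down(-.15+np.pi)) is not None else print("noik")
print([(T,manip.solve_ik([.49,.30,.1],down(T))) for T in (-.15,-.15+np.pi)],manip.current_clock())
shot("w7")
a=cv2.imread("pics/w6.png"); b=cv2.imread("pics/w7.png"); cv2.imwrite("pics/w67.png",cv2.resize(np.vstack([a,b]),None,fx=.71,fy=.71,interpolation=cv2.INTER_AREA))
E
```

```text
0.09193446854687784
strip? (267, 98, 27, 81) 1558.5 jig x,y mm [-0.27  1.11] [69.154 22.598 -1.307]
strip? (194, 263, 37, 31) 861.0 jig x,y mm [-137.36  -66.3 ] [33.666 33.406  0.067]
strip? (440, 279, 30, 57) 746.0 jig x,y mm [-170.12  184.84] [70.159 28.906 -1.063]
strip? (88, 279, 30, 57) 746.0 jig x,y mm [-170.88 -184.96] [71.083 28.706 -1.561]
strip? (187, 324, 33, 16) 425.5 jig x,y mm [-197.96  -79.68] [35.22  18.725  0.284]
strip? (270, 57, 18, 19) 73.5 jig x,y mm [59.93 -0.11] [14.213 14.199  0.27 ]
strip? (270, 198, 17, 16) 51.0 jig x,y mm [-60.56  -0.36] [14.819 14.359  0.271]
grey [ 0.5631 -0.0281] 149.3246 90.4783 -1.3029
grey [ 0.8564 -0.1353] 96.4575 57.1978 0.2769
[(-0.15, array([-1.26063574,  0.67253533,  0.90556496,  1.87870342, -0.66201079,
        0.92290021, -1.75785207])), (2.991592653589793, array([ 0.13820007,  0.73415263, -1.01256289,  1.83174147,  0.73731117,
        1.00701038,  0.23571882]))] 17.1667
```

View pics/w67.png

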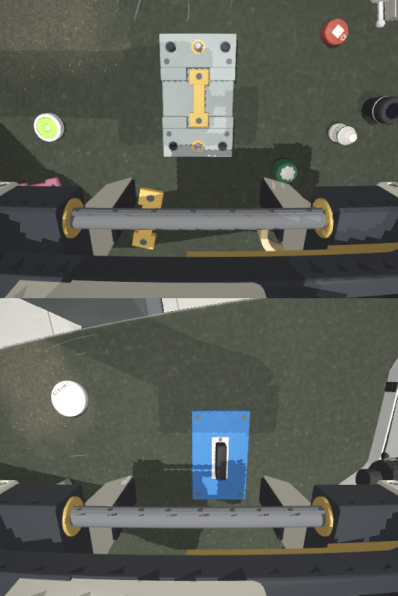

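The top half (w6) shows the strip seated in the pocket at (199,97), measured within 0.3 mm in x and 1.1 mm in y of the centre. The bottom half (w7) shows the blue cover at (221,455) with its handle at (221,461). Next I'll measure the cover from closer and grasp it.

```bash
python3 - <<'E'
from h import *
import pickle
def meas(im,c,H=340):
    bl=[b for b in blobs(im[:H],(98,120,40),(128,255,255),400)]
    o=rect(c,bl[0],.016); m=np.zeros(im.shape[:2],np.uint8); cv2.drawContours(m,[cv2.convexHull(bl[0])],-1,255,-1)
    k=(cv2.cvtColor(im,cv2.COLOR_RGB2HSV)[...,2]<70)&(cv2.cvtColor(im,cv2.COLOR_RGB2HSV)[...,1]<110)&(m>0)
    cs=cv2.findContours(k.astype(np.uint8)*255,cv2.RETR_EXTERNAL,cv2.CHAIN_APPROX_NONE)[0]; h=max(cs,key=cv2.contourArea)
    return o,rect(c,h,.040),cv2.boundingRect(bl[0]),cv2.boundingRect(h)
c=pickle.load(open("pics/w7.pkl","rb")); o,h,b1,b2=meas(cv2.imread("pics/w7.png")[:,:,::-1].copy(),c)
print("plate",o,b1,"\nhandle",h,b2)
E
```

```text
plate (array([0.49899017, 0.29694608]), 150.85049438476562, 90.36430358886719, np.float32(-0.15099873)) (269, 158, 84, 126) 
handle (array([0.49734833, 0.29705786]), 59.35881423950195, 15.12236213684082, np.float32(-0.13195223)) (304, 203, 15, 53)
```

```bash
python3 - <<'E'
from h import *
th=-.151+np.pi; C=np.array([.4988,.2970]); ux=np.array([np.cos(th),np.sin(th)]); uy=np.array([np.sin(th),-np.cos(th)])
manip.move_pose([*C,.13],down(th)); manip.sleep(.2)
print(goto(C,.075,down(th),n=2))
manip.servo_line([*C,.020],down(th),.1); manip.sleep(.1)
p=np.array(manip.current_tool_pos()); print(p,manip.current_force())
im,c=shot("w8")
for b in blobs(im[:340],(98,120,40),(128,255,255),400)[:3]:
    P=(cast(c,b.reshape(-1,2),.016)-p)[:,:2]; print("blue tool x",np.round([(P@ux).min(),(P@ux).max(),(P@uy).min(),(P@uy).max()],4))
effector.close(55); print("gap",manip.current_finger_gap(),manip.current_gripper_force())
manip.servo_line([*C,.030],down(th),.05); print(manip.current_finger_gap(),manip.current_force())
manip.servo_line([*C,.12],down(th),.15); manip.sleep(.2)
print(manip.current_finger_gap(),manip.current_force(),manip.current_wrist_torque(),manip.current_clock())
p=np.array(manip.current_tool_pos())
im,c=shot("w9"); print(p)
for b in blobs(im[:340],(98,120,40),(128,255,255),400)[:3]:
    P=(cast(c,b.reshape(-1,2),p[2]-.004)-p)[:,:2]; print("blue tool x",np.round([(P@ux).min(),(P@ux).max(),(P@uy).min(),(P@uy).max()],4),rect(c,b,p[2]-.004)[3])
E
```

```text
[0.0002802  0.00038523 0.0005535 ]
[0.49906623 0.29751339 0.02052922] [-0.72610298 -0.39615763  0.11229084]
blue tool x [-0.0177  0.0747 -0.0452  0.0444]
blue tool x [-0.0481 -0.0375  0.0066  0.0441]
blue tool x [-0.0479 -0.0375 -0.0452 -0.0079]
gap 0.015639823315594503 54.999852776527405
0.015469509385147722 [ 0.2355654  -0.37559029 -2.77894938]
0.01578701947988997 [ 0.76089448  0.81138092 -3.45333659] [ 0.05821076 -0.10971943 -0.054681  ] 22.575
[0.49816934 0.2965262  0.11884374]
blue tool x [ 0.0013  0.0745 -0.0445  0.0449] 1.4193147
```

View pics/w9.png

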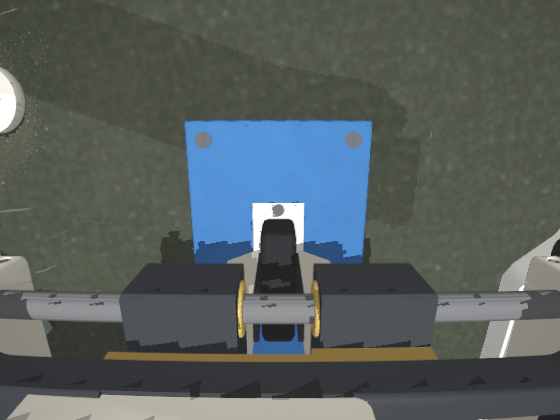

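The cover is held level and square. Its far edge is at row 122, running from (186,122) to (370,122), and it sits centred to about 0.5 mm. Now I'll move over the jig and descend while watching the force.

```bash
python3 - <<'E'
from h import *
th=-1.302+np.pi; J=np.array([.5634,-.0283]); ux=np.array([np.cos(th),np.sin(th)]); uy=np.array([np.sin(th),-np.cos(th)])
g=J+.0004*ux
manip.move_pose([*g,.12],down(th)); manip.sleep(.2)
print(goto(g,.062,down(th),n=3)*1e3,manip.current_clock())
f0=np.array(manip.current_force()); print(f0,manip.current_wrist_torque())
for z in np.arange(.058,.0445,-.0015):
    manip.servo_line([*g,z],down(th),.04); manip.sleep(.1); e=manip.current_tool_pos()-np.array([*g,z]); f=manip.current_force()-f0
    print(round(z,4),(e*1e3).round(2),f.round(2))
    if f[2]>6: break
print(manip.current_clock(),manip.current_finger_gap(),manip.current_wrist_torque())
E
```

```text
[ 0.06918304 -0.02437821  0.08573588] 25.9167
[-0.45518037 -0.04807727 -2.48237203] [-0.00618451 -0.09937283 -0.00702651]
0.058 [-0.09  0.02 -0.14] [ 0.35 -0.19  0.16]
0.0565 [0.03 0.01 0.02] [1.03 0.46 0.41]
0.055 [-0.02  0.03 -0.02] [-0.08  0.21 -0.32]
0.0535 [-0.01  0.02 -0.02] [ 0.86 -0.54 -0.38]
0.052 [-0.01  0.01 -0.03] [ 0.02 -0.15 -0.88]
0.0505 [-0.02 -0.   -0.01] [ 0.01  0.67 -0.55]
0.049 [-0.01  0.01 -0.02] [ 0.45  0.61 -1.48]
0.0475 [-0.04  0.04 -0.04] [ 0.64 -0.   -1.66]
0.046 [-0.05  0.03 -0.05] [ 0.84  0.81 -0.31]
0.0445 [0.32 0.05 0.38] [0.23 0.14 3.44]
29.4167 0.01568647713578852 [-0.02604863  0.04694087  0.06093271]
```

There was no contact at pin-tip height, and first contact came with the underside at about 24.5 mm, which is the stud tops. So the cover has dropped over both pins. Now I'll press it flush.

```bash
python3 - <<'E'
from h import *
th=-1.302+np.pi; J=np.array([.5634,-.0283]); ux=np.array([np.cos(th),np.sin(th)])
g=J+.0004*ux; f0=np.array([-.45,-.05,-2.48])
z=.0435
while z>.030:
    manip.servo_line([*g,z],down(th),.04); manip.sleep(.15); p=manip.current_tool_pos(); f=manip.current_force()-f0
    print(round(z,4),((p-np.array([*g,z]))*1e3).round(2),p[2].round(4),f.round(1),round(manip.current_finger_gap(),4))
    if f[2]>24: break
    z-=.0012
manip.sleep(1); print(manip.current_tool_pos(),manip.current_force()-f0,manip.current_wrist_torque(),manip.current_gripper_force(),manip.current_clock())
shot("w10"); shot("s10","side")
E
```

```text
0.0435 [0.31 0.05 0.22] 0.0437 [ 0.5 -0.3  6. ] 0.0157
0.0423 [0.29 0.01 0.1 ] 0.0424 [ 0.6 -0.2  5.7] 0.0153
0.0411 [0.3  0.05 0.17] 0.0413 [ 1.1 -0.4  6.5] 0.0155
0.0399 [0.25 0.05 0.2 ] 0.0401 [ 0.6 -0.1  8.3] 0.0159
0.0387 [ 0.33 -0.    1.24] 0.0399 [-3.  -0.3 17.4] 0.0158
0.0375 [ 0.29 -0.03  2.38] 0.0399 [-6.8 -2.2 29.2] 0.0154
[ 0.56359788 -0.02791246  0.03987558] [-8.12770768 -0.70641876 28.4186028 ] [-0.20466496  1.55972274 -0.01364899] 55.00740587711334 32.8167
```

It meets a hard stop at TCP 0.0399 with the push rising to 28 N, so the underside is at 20 mm, flush. I'll check it with one last picture.

```bash
python3 - <<'E'
import cv2,numpy as np
a=cv2.imread("pics/w10.png")[:340]; b=cv2.resize(cv2.imread("pics/s10.png")[170:290,180:370],(400,252),interpolation=cv2.INTER_CUBIC)
o=np.zeros((595,560,3),np.uint8); o[:340]=a; o[342:594,:400]=b; cv2.imwrite("pics/fin.png",o)
E
```

```text
(no output)
```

View pics/fin.png

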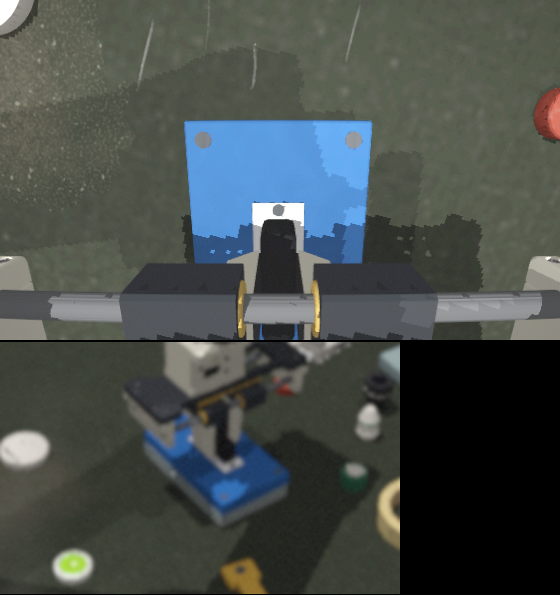

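The cover sits flush on the jig with no gap: the blue plate is directly on the grey jig at (215,490) in the side crop. It is square in the wrist view and still gripped, so I'm handing in.

```bash
python3 - <<'E'
from bench import manip
print(manip.hand_in(), manip.current_clock())
E
```

```text
the job is handed in; nothing more can be done
the job is handed in; nothing more can be done
```

The job is handed in: the strip is in the pocket (measured within about 1.1 mm of centre before covering), and the cover is over both pins, still gripped and pressed flush with about 28 N, at roughly 33 s of the 58 s; the judge's verdict was not shown.

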